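# File two bit cases into the packed rack

## Robot

A 6-joint arm with a two-finger parallel gripper is mounted at the origin on a cart in front of the work surface, level with it; the furniture and walls round the work are solid. World frame = base frame: x ahead of the robot, y to its left, z up, the work surface at z = 0. Lengths are in m, angles in degrees, forces in N, time in s.
With the tool pointing down it reaches from about 0.275 to 0.85 m from the base axis. Payload 19 kg.
Tool frame: the origin (TCP) lies at the very end of the fingers, on their centre line; the grasp point (between the pads) lies 19 mm behind it; z points along the fingers, y is the line along which they close (so a half turn about z gives the same grasp; the last joint's range is limited). The gripper opens to 85 mm and grips with 20 to 120 N. Pads are 22 mm wide; open, the fingers measure 114 mm over their backs; the gripper's body (76 mm by 85 mm) begins 54 mm behind the grasp point. The pads swing forward as they close: fully open they stand 13 mm farther back than shut.
Start: joints at [-83.881, 8.623, 82.357, -0, 89.026, -7.678], TCP at [0.137, -0.558, 0.231] pointing down, gripper open.
Joint ranges: [-160.23, 160.23], [-39.13, 120.54], [6.94, 153.29], [-79.49, 259.48], [9.18, 160.14], [-161.06, 161.06]. Speed limits (degrees/s): [108.29, 108.29, 127.2, 172.46, 172.46, 172.46].

## Interface

Orientations are given as [roll, pitch, yaw] about the fixed x, y, z axes, in that order (R = Rz(yaw) Ry(pitch) Rx(roll)).
In Python, from bench import manip gives the robot as it stands. Calls block until the motion is done:
- manip.move_to(position, orientation): joint-space move of the TCP to a pose.
- manip.move_l(position, attitude=None, velocity=0.15): straight line of the TCP; attitude=None keeps the orientation; velocity is the mean speed in m/s.
- manip.goto_joints(angles): joint-space move.
- manip.command_gripper(opening, f_grip=None): opening from 0.0 (shut) to 1.0 (fully open); f_grip is the grip in N (None keeps the last); returns when the fingers have stopped.
- manip.dwell(seconds).
- manip.solve_ik(position, orientation): joint angles nearest the present ones, or None.
- manip.observe(): the state.
- manip.capture(name): name is "side" or "top"; returns a dict with "color" (480x640x3 uint8, red, green, blue), "fx", "fy", "cx", "cy" (pixels), "view" (4x4, takes a point from world to camera coordinates). Camera axes: x right, y up, looking along -z (the intrinsics and any distortion apply to the point x, -y, -z); pixel columns grow to the right and rows downward; lengths in m; the calibration is good to about 2 mm. A picture is of the moment at which its call begins. There is no depth.
A pose or a line that the arm cannot do raises manip.IKError and nothing moves.
- manip.sign_off(): hands the job in; it is judged then, once.
The state is a dict: "time": time; "qpos": joint angles; "joint_velocities": joint speeds; "joint_torque": joint torques, N m; "tool_pos": TCP position; "orientation": TCP orientation; "contact_force": force on the tool from outside, world axes, zero at the start; "torque": the same for the moment, N m; "finger_gap": opening from 0.0 (shut) to 1.0 (fully open); "gripper_force": force on a finger pad.
Only numpy, scipy, OpenCV 4.12 (cv2) and the standard library are available. Lean on these libraries where they do the work, as an engineer would, in place of code of your own. Each camera call takes 0.05 s, during which the arm holds its last target. There are 200 camera calls.

## Task

File the two bit cases waiting on the sloped stand into the packed row in the plywood rack, first the blue one, then the orange one: push each in nose first, right beside the case of its own colour (on either side of it), nudging the others apart, until it is fully home against the back wall. Leave the whole row upright, square to the rack and home, tip none of the cases in it over, and leave the other things on the bench where they are.

Things in the scene. Friction and masses are not known exactly. Their poses are not given: they have to be found in the camera images.
- rack: Fixed plywood rack on the bench, open at front and top. Origin on the bench under the middle of the row; x towards its back wall, y left, z up. Floor plate 6 mm thick, x -136 to +76 mm (bare landing 70 mm deep before the row). Side cheeks' inner faces at y +94.5 and -94.5 mm, 10 mm thick, 61 mm high, from x -65 to +66 mm. Back wall face at x +66 mm, 81 mm high.
- rack_mouth (a point): Middle of the front edge of the row, on the rack's floor (6 mm above the bench), level with the front of the cheeks and the rear ends of cases that are home. Axes as the rack. The four cases leave gaps of only about 7 to 20 mm between them and to the cheeks; six fill the width with 9 mm to spare. They slide easily (friction about 0.2).
- rack_back (a point): Middle of the back wall's front face, 41 mm above the bench (half-way up the cases). A case that is home touches it with its nose; its middle is then 65 mm in front of the wall, 41 mm above the bench. A case going in can bind while the others fan out; it goes on after easing back a few mm and moving a little sideways.
- stand: Fixed wooden stand, 190 mm wide, for the two waiting cases. Origin on the bench under its middle; x towards its high back, z up. Its board slopes 30 degrees, rising towards +x. Two slots at y +47 and -47 mm, each with 12 mm high rails on both sides of the case and a 16 mm high lip at its rear end. A case comes out freely at right angles to the board.
- stand_board (a point): Point on the sloped board's surface, 58 mm above the bench over the stand's origin; the undersides of the waiting cases rest on this surface. Axes as the stand (level).
- new_blue_centre (a point): Blue bit case to be filed, waiting in one of the stand's slots, tipped 30 degrees nose up. 130 long x 30 thick x 70 mm high, 0.2 kg, on its long narrow edge: lower 30 mm a black band 30 mm thick, coloured body above 26 mm thick. The last 33 mm taper to a 9 mm wide nose; rear flat, corners 7 mm round. Point: its middle (65 mm from the ends, 35 above the underside). x towards the nose, y across, z up from its underside.
- new_blue_nose (a point): Tip of the tapered nose of the waiting blue case, 65 mm along its x from its middle.
- new_orange_centre (a point): Orange bit case to be filed, waiting in one of the stand's slots, tipped 30 degrees nose up. 130 long x 30 thick x 70 mm high, 0.2 kg, on its long narrow edge: lower 30 mm a black band 30 mm thick, coloured body above 26 mm thick. The last 33 mm taper to a 9 mm wide nose; rear flat, corners 7 mm round. Point: its middle (65 mm from the ends, 35 above the underside). x towards the nose, y across, z up from its underside.
- new_orange_nose (a point): Tip of the tapered nose of the waiting orange case, 65 mm along its x from its middle.
- row_blue_centre (a point): Blue bit case standing in the row, in any of its four positions. 130 long x 30 thick x 70 mm high, 0.2 kg, on its long narrow edge: lower 30 mm a black band 30 mm thick, coloured body above 26 mm thick. The last 33 mm taper to a 9 mm wide nose; rear flat, corners 7 mm round. Point: its middle (65 mm from the ends, 35 above the underside). x towards the nose, y across, z up from its underside.
- row_blue_nose (a point): Tip of the tapered nose of the blue case in the row.
- row_orange_centre (a point): Orange bit case standing in the row, in any of its four positions. 130 long x 30 thick x 70 mm high, 0.2 kg, on its long narrow edge: lower 30 mm a black band 30 mm thick, coloured body above 26 mm thick. The last 33 mm taper to a 9 mm wide nose; rear flat, corners 7 mm round. Point: its middle (65 mm from the ends, 35 above the underside). x towards the nose, y across, z up from its underside.
- row_orange_nose (a point): Tip of the tapered nose of the orange case in the row.
- row_grey_centre (a point): Grey bit case standing in the row, in any of its four positions. 130 long x 30 thick x 70 mm high, 0.2 kg, on its long narrow edge: lower 30 mm a black band 30 mm thick, coloured body above 26 mm thick. The last 33 mm taper to a 9 mm wide nose; rear flat, corners 7 mm round. Point: its middle (65 mm from the ends, 35 above the underside). x towards the nose, y across, z up from its underside.
- row_grey_nose (a point): Tip of the tapered nose of the grey case in the row.
- row_green_centre (a point): Green bit case standing in the row, in any of its four positions. 130 long x 30 thick x 70 mm high, 0.2 kg, on its long narrow edge: lower 30 mm a black band 30 mm thick, coloured body above 26 mm thick. The last 33 mm taper to a 9 mm wide nose; rear flat, corners 7 mm round. Point: its middle (65 mm from the ends, 35 above the underside). x towards the nose, y across, z up from its underside.
- row_green_nose (a point): Tip of the tapered nose of the green case in the row.
- glue_bottle_centre (a point): Bystander: white glue bottle with orange spout standing upright between stand and rack, 63 mm thick, 199 mm tall; point at half height.
- tape_measure_centre (a point): Bystander: yellow and black pocket tape measure, 38x86x62 mm, standing on the bench; point at half height.
- offcut_3_centre (a point): Bystander: small wooden offcut lying on the bench, 34x85x18 mm; point at half height.

How it is judged (in metres and radians):
On the way, in this order (a step that is already met when the one before it is completed fails the run):
1. the blue case is home in the row beside the blue one (x of new_blue_nose in the frame of rack between 0.056 and 0.075 m and z of new_blue_centre in the frame of rack between 0.035 and 0.048 m and angle between new_blue_centre's own z axis and vertical below 0.12 rad and horizontal distance between new_blue_centre and row_blue_centre below 0.07 m), for 0.2 s.
2. the orange case is home in the row beside the orange one (x of new_orange_nose in the frame of rack between 0.056 and 0.075 m and z of new_orange_centre in the frame of rack between 0.035 and 0.048 m and angle between new_orange_centre's own z axis and vertical below 0.12 rad and horizontal distance between new_orange_centre and row_orange_centre below 0.07 m), for 0.2 s.
At the end, for the whole second after the job is handed in: Both new cases stand in the rack next to the case of their own colour (middles less than 52 mm apart), and all six cases have the nose within 10 mm of the back wall, lean less than 7 degrees, are turned less than 10 degrees from the rack's depth direction, and are at rest (x of new_blue_nose in the frame of rack between 0.056 and 0.075 m and z of new_blue_centre in the frame of rack between 0.035 and 0.048 m and angle between each of new_blue_centre, new_orange_centre, new_blue_centre, new_orange_centre, row_blue_centre, row_orange_centre, row_grey_centre, row_green_centre's own z axis and vertical below 0.12 rad and horizontal distance between new_blue_centre and row_blue_centre below 0.052 m and x of new_orange_nose in the frame of rack between 0.056 and 0.075 m and z of new_orange_centre in the frame of rack between 0.035 and 0.048 m and horizontal distance between new_orange_centre and row_orange_centre below 0.052 m and x of new_blue_nose in the frame of rack between 0.056 and 0.075 m and angle between the x axis of each of new_blue_centre, new_orange_centre, row_blue_centre, row_orange_centre, row_grey_centre, row_green_centre and the x axis of rack, either way round below 0.17 rad and x of new_orange_nose in the frame of rack between 0.056 and 0.075 m and x of row_blue_nose in the frame of rack between 0.056 and 0.075 m and x of row_orange_nose in the frame of rack between 0.056 and 0.075 m and x of row_grey_nose in the frame of rack between 0.056 and 0.075 m and x of row_green_nose in the frame of rack between 0.056 and 0.075 m and linear speed of each of new_blue, new_orange, row_blue, row_orange, row_grey, row_green below 0.02 m/s); the robot touches nothing.
It fails at once if a case of the row is tipped more than 20 degrees (angle between any of row_blue_centre, row_orange_centre, row_grey_centre, row_green_centre's own z axis and vertical above 0.35 rad).
It fails at once if the glue bottle, tape measure or offcut is moved more than 25 mm (distance of any of glue_bottle_centre, tape_measure_centre, offcut_3_centre from where it was at the start of the episode above 0.025 m).
It also fails if it takes over 72 s, if anything falls off the work surface, if the arm or the gripper's body presses on something with over 40 N, if the wrist force passes 120 N, or if a joint passes its speed limit or range.

## Working session

There is one attempt and no reset: what is moved stays moved. The work goes in short steps, each a Python script; the robot and the scene stay as the last script left them, time stands still between calls to the robot, and variables do not carry over. Pictures are saved under pics/ and viewed, at most 10 in all, crops included, and the job is handed in when it is done.

```bash
ls; mkdir -p pics
python3 - <<'E'
from bench import manip
import cv2,json,numpy as np
for n in("side","top"):
    c=manip.capture(n); cv2.imwrite(f"pics/{n}0.png",c["color"][:,:,::-1])
    print(n,{k:(v if not hasattr(v,'tolist') else np.round(v,4).tolist()) for k,v in c.items() if k!="color"})
print(manip.observe())
E
```

```text
pics
side {'fx': 514.5381072287588, 'fy': 514.5381072287588, 'cx': 310.4962281472556, 'cy': 241.44168238157195, 'view': [[-0.9986, -0.0482, 0.0203, 0.5159], [0.0462, -0.6293, 0.7758, -0.1046], [-0.0246, 0.7756, 0.6307, -1.3501], [0.0, 0.0, 0.0, 1.0]]}
top {'fx': 443.62499731314955, 'fy': 443.62499731314955, 'cx': 317.60305777511854, 'cy': 238.98140647242667, 'view': [[0.0124, -0.9998, -0.015, 0.0137], [0.9984, 0.0115, 0.0556, -0.4919], [-0.0554, -0.0157, 0.9983, -1.0], [0.0, 0.0, 0.0, 1.0]]}
{'time': 0.1, 'qpos': array([-8.38816423e+01,  8.64790690e+00,  8.23864193e+01,  2.14758243e-03,
        8.90259095e+01, -7.67718623e+00]), 'joint_velocities': array([ 0.0409199 ,  0.01598596, -0.14510315,  0.04882622,  0.1032881 ,
        0.03397896]), 'joint_torque': array([ 4.04213220e-03, -7.14379478e+01, -5.71793461e+01, -1.30125650e-04,
        7.04514503e-03,  4.76919615e-05]), 'tool_pos': array([ 0.13708858, -0.55821108,  0.23076294]), 'orientation': array([-1.79940591e+02, -1.01749628e-02,  1.37955010e+01]), 'contact_force': array([-0.68956242,  1.41688788,  0.13888525]), 'torque': array([0.00690937, 0.05054647, 0.01993352]), 'gripper_force': 0.0, 'finger_gap': 1.001060318264305}
```

View pics/top0.png

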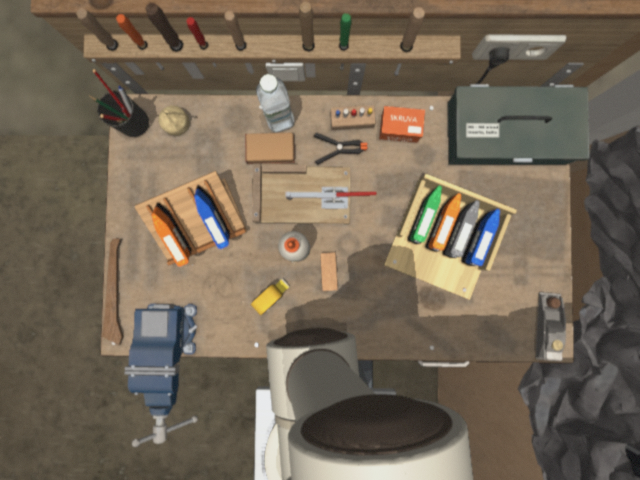

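View pics/side0.png

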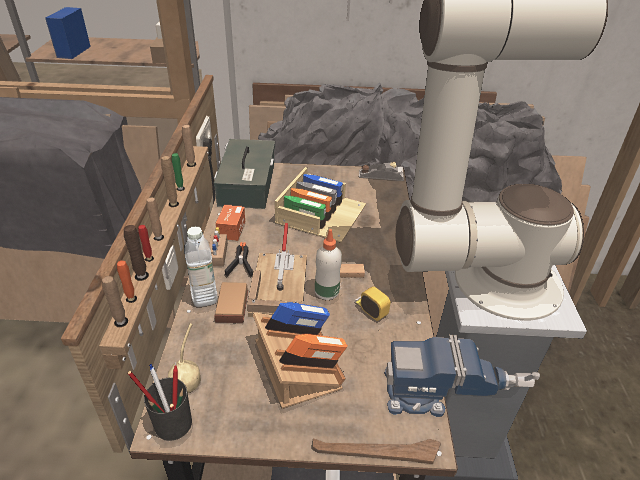

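The top view shows the stand at about (190,220), with orange left and blue right. The rack is at about (455,235), its row from left to right green, orange, grey, blue. The bottle is at (293,247). I'll enlarge both areas next.

Run:
```python
import cv2,numpy as np
a=cv2.imread("pics/top0.png");s=cv2.imread("pics/side0.png")
def cr(im,x,y,w,h,f):
    o=cv2.resize(im[y:y+h,x:x+w],None,fx=f,fy=f,interpolation=cv2.INTER_CUBIC)
    for i in range(0,w,20):cv2.putText(o,str(x+i),(i*f,8),0,.3,(0,0,255));cv2.line(o,(i*f,10),(i*f,14),(0,0,255))
    for i in range(0,h,20):cv2.putText(o,str(y+i),(0,i*f+4),0,.3,(0,0,255))
    return o
cv2.imwrite("pics/rack_c.png",cr(a,380,165,140,140,4))
cv2.imwrite("pics/stand_c.png",np.hstack([cr(a,130,165,120,110,3),cr(s,245,290,110,110,4)[:330]]))
```

```text
(no output)
```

View pics/rack_c.png

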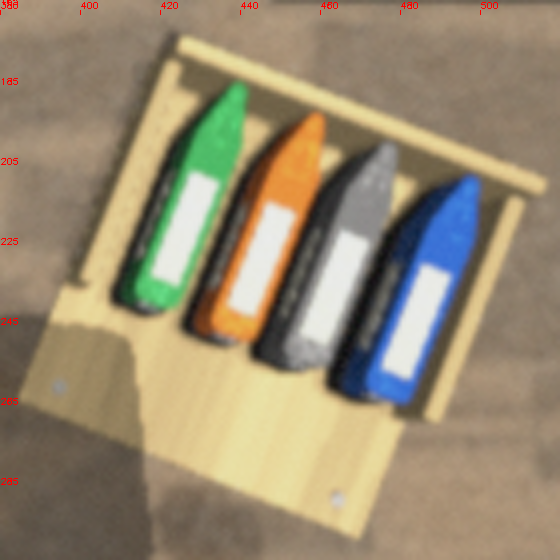

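View pics/stand_c.png

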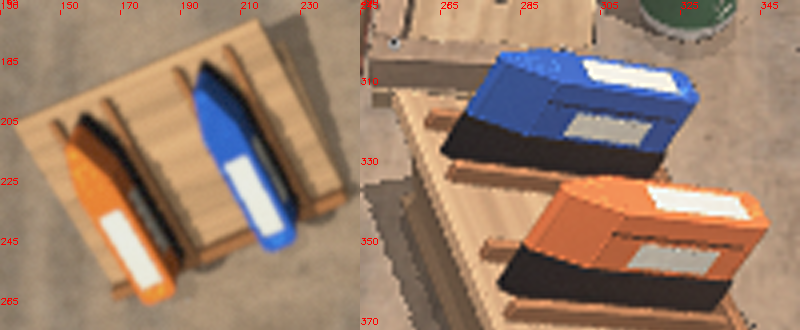

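```bash
cat > h.py <<'E'
import numpy as np, cv2
from scipy.optimize import least_squares
from scipy.spatial.transform import Rotation as R
from bench import manip
try: CAM=np.load("cam.npy",allow_pickle=True).item()
except Exception:
    CAM={n:{k:v for k,v in manip.capture(n).items() if k!="color"} for n in("side","top")}; np.save("cam.npy",CAM)
def proj(n,p):
    c=CAM[n]; p=np.atleast_2d(p); q=p@c["view"][:3,:3].T+c["view"][:3,3]
    return np.c_[c["fx"]*q[:,0]/-q[:,2]+c["cx"], c["fy"]*-q[:,1]/-q[:,2]+c["cy"]]
def at_z(n,uv,z):
    c=CAM[n]; M=c["view"][:3,:3]; o=-M.T@c["view"][:3,3]
    d=M.T@np.array([(uv[0]-c["cx"])/c["fx"],-(uv[1]-c["cy"])/c["fy"],-1]); return o+d*(z-o[2])/d[2]
def yawm(a): return R.from_euler("z",a).as_matrix()
E
cat > fit.py <<'E'
from h import *
T=lambda u,v:(380+u/4,165+v/4)
P=[((-136,104.5,6),T(20,400)),((-136,-104.5,6),T(360,538)),((76,104.5,81),T(183,36)),((76,-104.5,81),T(547,180)),
   ((-65,94.5,61),T(93,288)),((-65,-94.5,61),T(425,418)),((-65,-104.5,61),T(440,421))]
O=np.array([p[0] for p in P])/1e3; U=np.array([p[1] for p in P])
f=lambda q:(proj("top",O@yawm(q[2]).T+[q[0],q[1],0])-U)
s=least_squares(lambda q:f(q).ravel(),[.5,-.3,-.4],loss="soft_l1"); q=s.x
print("rack",q[:2],np.degrees(q[2])); print(np.round(f(q),1).tolist())
for n,l,r in [("green",(132,298),(178,305)),("orange",(208,333),(252,340)),("grey",(284,361),(328,366)),("blue",(365,396),(411,402))]:
    w=[(at_z("top",T(*p),.076)-[q[0],q[1],0])@yawm(q[2]) for p in (l,r)]; print(n,np.round(np.array(w)*1e3,1)[:,:2].tolist())
for n,p in [("green",(240,85)),("orange",(316,115)),("grey",(387,143)),("blue",(472,177))]:
    print(n,"nose",np.round(1e3*(at_z("top",T(*p),.07)-[q[0],q[1],0])@yawm(q[2]),1)[:2])
# stand
A=lambda u,v:(130+u/3,165+v/3); S=lambda u,v:(245+(u-360)/4,290+v/4)
# kind: b=blue(-47) o=orange(+47) case pts ; B board pts y with back param
obs=[("top","b",(65,0,-35),A(204,62)),("top","o",(65,0,-35),A(84,114)),
 ("top","b",(-65,0,35),A(278,250)),("top","o",(-65,0,35),A(158,303)),
 ("side","b",(65,4.5,-35),S(441,152)),("side","b",(65,4.5,-5),S(470,108)),("side","b",(-65,13,35),S(698,95)),("side","b",(-65,15,-35),S(658,179)),
 ("side","o",(65,4.5,-35),S(498,288)),("side","o",(65,4.5,-5),S(526,244)),("side","o",(-65,13,35),S(769,222)),("side","o",(-65,15,-35),S(722,311)),
 ("top","B",(0,95,0),A(18,120)),("top","B",(0,-95,0),A(258,18)),("side","B",(0,-95,0),S(398,90))]
def res(q):
    x,y,a,s0,xb=q; M=yawm(a)@R.from_euler("y",-30,degrees=True).as_matrix(); out=[]
    for cam,k,p,u in obs:
        p=np.array(p)/1e3
        if k=="B": p=p+[xb,0,0]
        else: p=p+[s0,-.047 if k=="b" else .047,.035]
        out.append(proj(cam,M@p+[x,y,.058])[0]-u)
    return np.array(out)
s=least_squares(lambda q:res(q).ravel(),[.5,.3,.4,0,.1],loss="soft_l1"); q2=s.x
print("stand",q2[:2],np.degrees(q2[2]),q2[3:]); print(np.round(res(q2),1).tolist())
np.save("pose.npy",np.r_[q,q2])
E
python3 fit.py
```

```text
rack [ 0.5223941  -0.28049482] -21.191913420578715
[[-0.7, 0.4], [0.1, 0.2], [-0.5, -0.4], [0.5, -0.4], [0.8, -0.2], [-0.4, -0.2], [0.2, 0.8]]
green [[-65.1, 76.8], [-59.5, 52.7]]
orange [[-67.5, 32.5], [-62.3, 9.5]]
grey [[-66.4, -10.3], [-60.2, -32.9]]
blue [[-67.8, -56.8], [-61.7, -80.5]]
green nose [64.9 63.5]
orange nose [64.8 19.7]
grey nose [ 64.7 -21.2]
blue nose [ 64.4 -69.9]
stand [0.5302855  0.29548404] 23.710618930215766 [0.00040702 0.07683518]
[[-0.1, -1.2], [-0.7, -1.4], [1.9, -0.2], [1.1, -0.6], [0.8, -0.5], [0.0, 0.3], [2.2, 0.4], [-3.0, 2.5], [0.5, -0.7], [0.6, -0.2], [2.1, 0.4], [-2.8, 1.8], [-2.3, 0.8], [0.3, -0.1], [0.0, -2.8]]
```

```bash
sed -i 's/,("side","[bo]",(-65,15,-35),S([0-9]*,[0-9]*))//; s/("side","\([bo]\)",(-65,13,35)/("side","\1",(-63,11,34)/; s/("top","\([bo]\)",(-65,0,35)/("top","\1",(-64,0,35)/' fit.py; python3 fit.py | tail -2
cat > plan.py <<'E'
from h import *
Q=np.load("pose.npy"); RP=np.array([Q[0],Q[1],0]); RY=np.degrees(Q[2]); RM=yawm(Q[2])
SM=yawm(Q[5])@R.from_euler("y",-30,degrees=True).as_matrix(); SY=np.degrees(Q[5])
GX,GZ=-.054,-.002            # TCP in the case frame
def wait(y,x=GX,z=GZ): return SM@np.array([Q[6]+x,y,.035+z])+[Q[3],Q[4],.058]
def rk(x,y,z): return RM@np.array([x,y,z])+RP
OS=[180,-30,SY]; OR=[180,0,RY]
def st():
    o=manip.observe(); p=(np.array(o["tool_pos"])-RP)@RM
    return f"t={o['time']:.1f} rack_tcp={np.round(p*1e3,1)} F={np.round(RM.T@o['contact_force'],1)} gap={o['finger_gap']:.3f} gf={o['gripper_force']:.0f}"
E
python3 - <<'E'
from plan import *
for y in(-.047,.047):
    print(wait(y), manip.solve_ik(wait(y),OS), manip.solve_ik(wait(y,z=.1),OS))
print(rk(-.25,-.045,.3),manip.solve_ik(rk(-.25,-.045,.3),OR),manip.solve_ik(rk(-.08,-.045,.041),OR),manip.solve_ik(rk(-.2,.0,.041),OR))
E
```

```text
stand [0.53218735 0.29671008] 23.371159948151984 [-0.0016317   0.07482133]
[[0.0, -1.2], [-0.7, -1.6], [1.4, -0.5], [0.7, -0.7], [0.8, -0.2], [-0.0, 0.7], [1.0, 0.6], [0.2, -0.3], [0.2, 0.3], [0.5, 0.6], [-2.3, 0.4], [0.4, 0.0], [0.1, -2.5]]
[0.49145971 0.22790919 0.05876299] [ 13.87524242  -4.00183228 122.32242265   8.87257665  32.33142518
  74.24331846] [ 12.37577993 -17.9503528  121.86677598   7.51855861  46.78805721
  75.28487501]
[0.45417123 0.31419691 0.05876299] [ 28.06085165  -2.10892897 120.54831883  -4.45919316  31.72137348
  97.8588323 ] [ 28.76864982 -15.45254963 120.10403595  -3.77951307  45.52100509
  97.32788222]
[ 0.27303321 -0.23207844  0.3       ] [-5.27402936e+01 -1.88538189e+01  9.96920841e+01 -2.54444375e-14
  9.91617348e+01  5.84516198e+01] [-4.26855924e+01  1.06257134e+01  1.03236564e+02 -2.54444375e-14
  6.61377226e+01  6.85063210e+01] [-4.29953860e+01 -4.33524269e+00  1.19115663e+02 -2.54444375e-14
  6.52195800e+01  6.81965275e+01]
```

Run:
```python
from plan import *
y=-.047
print(at_z("top",(293,245),.199))
manip.command_gripper(0.65,80)
manip.move_to([.33,-.25,.36],[180,0,0])
manip.move_to(wait(y,z=.2),OS); print(st())
manip.move_l(wait(y,z=.05),velocity=.25)
manip.move_l(wait(y),velocity=.1); print(st())
manip.command_gripper(0.0,80); print(st())
manip.move_l(wait(y,z=.06),velocity=.12); print(st())
manip.move_l(wait(y,z=.2),velocity=.3); print(st())
c=manip.capture("side"); cv2.imwrite("pics/s1.png",cv2.resize(c["color"][150:390,200:520,::-1],None,fx=2,fy=2))
```

```text
[0.4696026  0.06243316 0.199     ]
t=3.7 rack_tcp=[-283.9  391.6  234. ] F=[ 0.3 -0.7  0.4] gap=0.648 gf=0
t=5.1 rack_tcp=[-212.5  462.9   59.5] F=[0.8 0.4 0.6] gap=0.649 gf=0
t=5.5 rack_tcp=[-212.7  463.1   59.7] F=[-10.1  -3.9  10.1] gap=0.295 gf=78
t=6.2 rack_tcp=[-234.7  441.   112. ] F=[ 0.2 -0.1 -2.2] gap=0.294 gf=79
t=6.8 rack_tcp=[-284.5  392.   232.7] F=[-0.1  1.2 -2.2] gap=0.292 gf=79
```

View pics/s1.png

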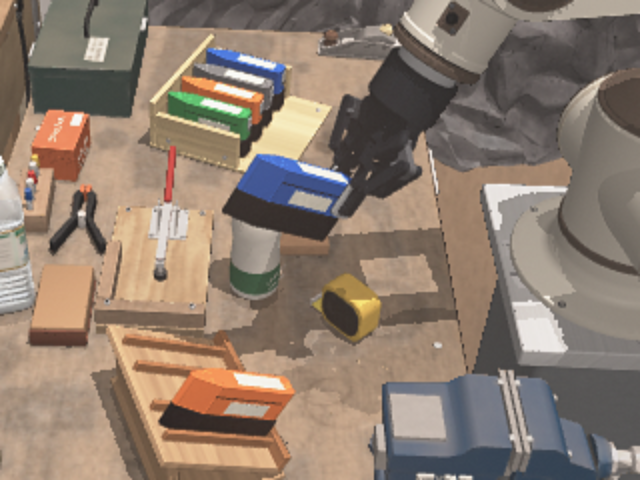

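The blue case is held squarely by its rear and still tipped 30°. Orange is undisturbed at about (230,400) in the crop, and the bottle is upright.

```bash
cat >> plan.py <<'E'
def insert(x0,x1,y,z,lim=25,step=.006,wig=.002):
    """advance along rack x in steps; ease back and shift sideways on binding; returns x reached"""
    x=x0; dy=0; n=0
    while x<x1-1e-6 and n<8:
        x=min(x+step,x1); manip.move_l(rk(x,y+dy,z),velocity=.06)
        F=RM.T@manip.observe()["contact_force"]
        if -F[0]>lim or abs(F[1])>lim:
            n+=1; print("bind",st()); manip.move_l(rk(x-step-.004,y+dy,z),velocity=.1); x-=step+.004
            dy+= wig*np.sign(F[1]) if abs(F[1])>3 else wig*(-1)**n
    print("end",st()); return x,y+dy
def pic(name,cam="top",box=(380,165,140,140),f=4):
    c=manip.capture(cam)["color"][:,:,::-1]; x,y,w,h=box
    cv2.imwrite(f"pics/{name}.png",cv2.resize(c[y:y+h,x:x+w],None,fx=f,fy=f,interpolation=cv2.INTER_CUBIC))
E
python3 - <<'E'
from plan import *
manip.move_to([.36,.18,.35],[180,0,0]); 
y=-.045
manip.move_to(rk(-.22,y,.30),OR); print(st())
manip.move_l(rk(-.22,y,.10),velocity=.3)
manip.move_l(rk(-.22,y,.041),velocity=.1); print(st())
manip.move_l(rk(-.194,y,.041),velocity=.1); print(st())
pic("r1",box=(370,165,150,150))
E
```

```text
t=9.3 rack_tcp=[-219.9  -44.4  300.1] F=[ 0.3 -0.3 -2.2] gap=0.296 gf=79
t=10.8 rack_tcp=[-219.6  -45.2   41.7] F=[ 0.1 -0.4 -1.3] gap=0.292 gf=79
t=11.2 rack_tcp=[-194.   -44.9   41. ] F=[-0.2 -0.3 -0.8] gap=0.291 gf=79
```

View pics/r1.png

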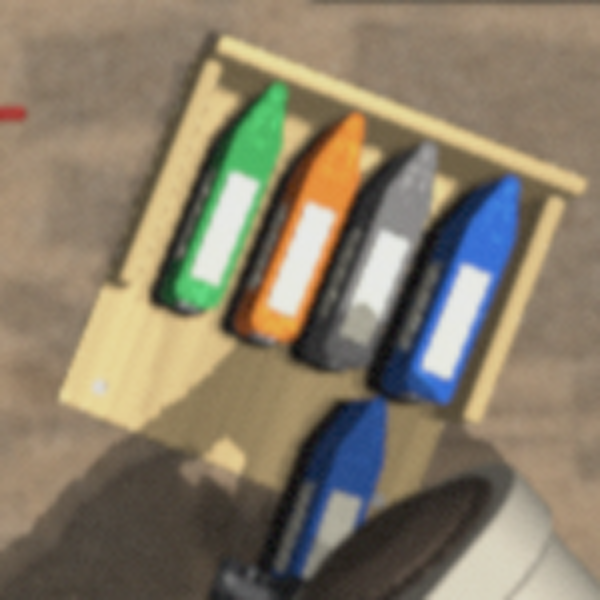

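The blue case's nose tip is at crop (378,402), in line with the grey/blue gap, which is around (370,375). It is square to the rack. I'll insert it now.

Run:
```python
from plan import *
print((at_z("top",(370+376/4,165+402/4),.07)-RP)@RM)
x,y=insert(-.194,-.082,-.0455,.041); 
pic("r2",box=(370,165,150,150))
```

```text
[-0.07579166 -0.04540356  0.07      ]
end t=16.0 rack_tcp=[-82.3 -45.6  41.1] F=[1.4 0.5 5.9] gap=0.297 gf=80
```

View pics/r2.png

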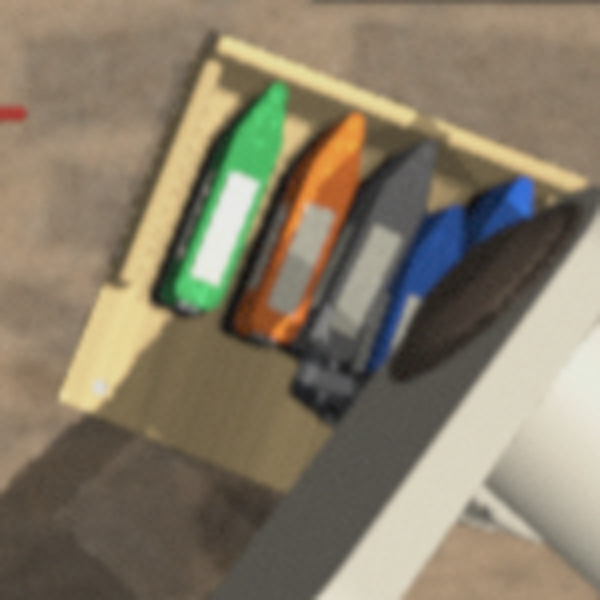

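The blue case is inserted without binding, nose about 27 mm short of the wall at crop (460,210). The other cases still look upright. Next I release it and push from behind.

```bash
cat >> plan.py <<'E'
def seat(y,xp,z=.036,xend=-.073,lim=18):
    manip.command_gripper(.5); print("open",st())
    manip.move_l(rk(xp-.055,y,.041),velocity=.2)
    manip.command_gripper(0.0,40)
    manip.move_l(rk(xp-.045,y,z),velocity=.2)
    x=xp-.03
    while x<xend:
        x+=.004; manip.move_l(rk(x,y,z),velocity=.06)
        F=RM.T@manip.observe()["contact_force"]
        if -F[0]>lim: break
    print("seated",st())
E
python3 - <<'E'
from plan import *
seat(-.0455,-.082)
manip.move_l(rk(-.12,-.0455,.036),velocity=.2)
manip.move_l(rk(-.14,-.0455,.30),velocity=.3)
manip.command_gripper(.65,80)
manip.move_to([.33,.0,.36],[180,0,0]); print(st())
pic("r3",box=(370,165,150,150))
E
```

```text
open t=16.4 rack_tcp=[-82.4 -45.4  40.7] F=[-0.5 -0.1  0.3] gap=0.497 gf=0
seated t=20.3 rack_tcp=[-74.2 -45.1  35. ] F=[-18.2  -0.3   0.3] gap=-0.002 gf=0
t=23.4 rack_tcp=[-280.3  191.6  359.7] F=[-0.1  0.6  0.1] gap=0.652 gf=0
```

View pics/r3.png

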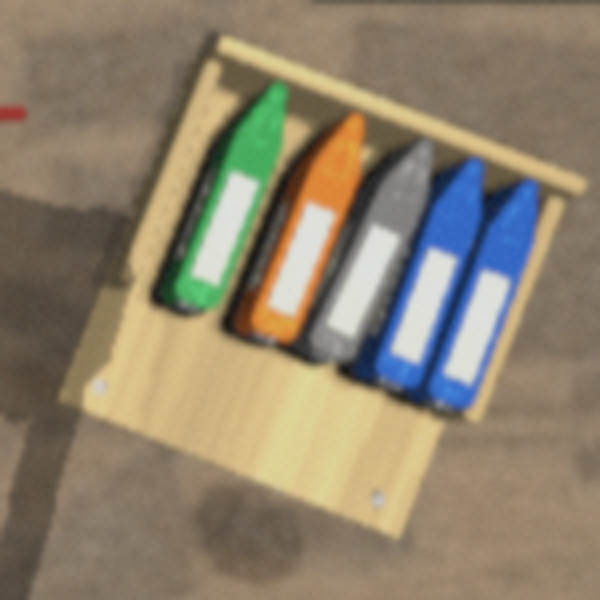

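The blue case is home, nose at crop (475,165), and the row is upright. The green/orange gap is unchanged at about 14 mm, centred near y = +42 mm. Now the orange case.

Run:
```python
from plan import *
y=.047
manip.move_to(wait(y,z=.2),OS)
manip.move_l(wait(y,z=.05),velocity=.25)
manip.move_l(wait(y),velocity=.1); print(st())
manip.command_gripper(0.0,80); print(st())
manip.move_l(wait(y,z=.06),velocity=.12)
manip.move_l(wait(y,z=.2),velocity=.3); print(st())
manip.move_to([.36,.18,.35],[180,0,0])
y=.0435
manip.move_to(rk(-.22,y,.30),OR)
manip.move_l(rk(-.22,y,.10),velocity=.3)
manip.move_l(rk(-.22,y,.041),velocity=.1)
manip.move_l(rk(-.194,y,.041),velocity=.1); print(st())
pic("r4",box=(370,165,150,150))
```

```text
t=26.0 rack_tcp=[-278.6  529.9   59.5] F=[-0.7  0.4  0. ] gap=0.650 gf=0
t=26.4 rack_tcp=[-278.7  530.1   59.7] F=[-7.9 -2.8 10.7] gap=0.292 gf=78
t=27.6 rack_tcp=[-350.5  459.   232.7] F=[-0.1 -0.5 -2.6] gap=0.293 gf=79
t=31.8 rack_tcp=[-194.2   43.6   41. ] F=[-0.9 -0.5 -1.7] gap=0.295 gf=79
```

View pics/r4.png

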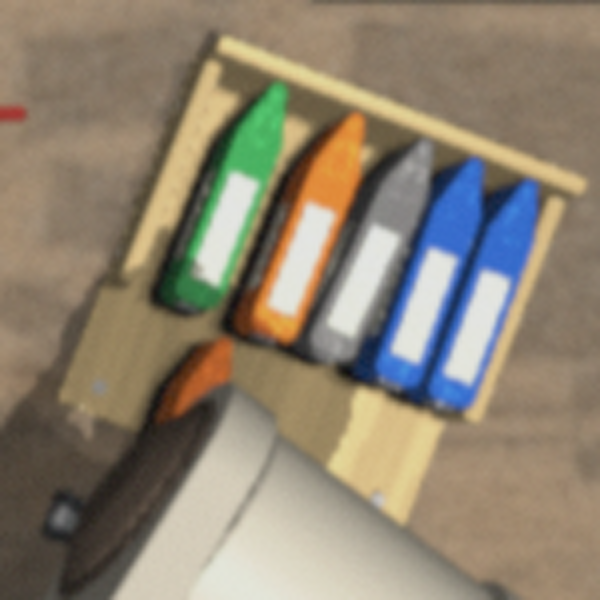

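The orange nose tip, at crop (222,340), points into the green/orange gap, which is around (225,315). Time is 32 s, so I'll insert and seat it.

Run:
```python
from plan import *
print((at_z("top",(370+221/4,165+341/4),.07)-RP)@RM)
x,y=insert(-.194,-.082,.0435,.041)
if x>-.083:
    seat(y,x)
    manip.move_l(rk(-.12,y,.036),velocity=.2)
    manip.move_l(rk(-.14,y,.30),velocity=.3)
    manip.move_to([.33,.0,.36],[180,0,0]); print(st())
pic("r5",box=(370,165,150,150))
```

```text
[-0.07613309  0.04306994  0.07      ]
end t=36.6 rack_tcp=[-81.8  43.6  41. ] F=[ 0.9  2.9 -1.4] gap=0.293 gf=79
open t=36.9 rack_tcp=[-81.9  43.3  41.2] F=[-0.1  0.1 -0.3] gap=0.501 gf=0
seated t=40.8 rack_tcp=[-73.6  43.7  35.2] F=[-13.9   1.1  -0.4] gap=-0.003 gf=0
t=43.0 rack_tcp=[-280.2  191.7  359.2] F=[ 0.2  0.5 -0.6] gap=-0.004 gf=0
```

View pics/r5.png

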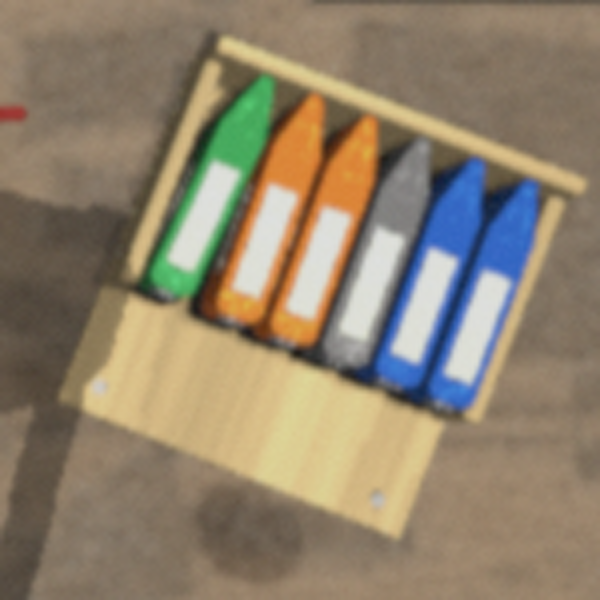

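All six cases are in and the two oranges sit together. Before handing in I'll check the nose positions and green's turn against the limits, using pixels from this picture.

Run:
```python
from plan import *
g=lambda u,v,z:((at_z("top",(370+u/4,165+v/4),z)-RP)@RM)[:2]
for n,a,b,c in [("green",(268,78),(225,164),(185,270)),("o1",(316,97),(281,187),(250,296)),("o2",(370,118),(336,209),(304,317)),("grey",(423,143),(388,231),(357,339)),("b1",(475,162),(440,250),(406,362)),("b2",(530,183),(494,274),(461,383))]:
    d=g(*b,.076)-g(*c,.076); print(n,np.round(g(*a,.07)*1e3,1),"yaw",round(np.degrees(np.arctan2(d[1],d[0])),1))
```

```text
green [66.1 70.9] yaw 0.7
o1 [66.  43.1] yaw 5.3
o2 [66.1 12.1] yaw 4.6
grey [ 63.9 -19.2] yaw 5.0
b1 [ 64.6 -48.7] yaw 4.1
b2 [ 64.9 -80. ] yaw 4.0
```

```bash
python3 -c "
from bench import manip
print(manip.sign_off())"
```

```text
the job is handed in; nothing more can be done
None
```

Both new cases, blue then orange, are filed beside their own colours and the job is handed in at about 43 s; by my last picture all six noses are within about 2 mm of the back wall and turned about 5° or less, but sign-off returned no verdict.

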